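# Pair the samples and hold the sprung lid of the weighing box at its mark

### The job

Get the samples ready for pair weighing: put the loose comb flat, and the loose orange cell standing upright, each into the compartment of the blue tray where its twin already waits. Then take the sprung lid of the grey weighing box by its bar handle, raise it until the red pointer on the lid stands level with the yellow mark, and finish while still holding it there, so that a colleague can load the pan. Leave the yellow mark and the oil bottle where they are.

Things in the scene. Friction and masses are not known exactly. Their poses are not given: they have to be found in the camera images.
- pair_tray: blue open tray, fixed, 128 (own x) x 228 (own y) x 14 mm high; walls and floor 4 mm. Origin: centre of its underside. A divider along x at y = 0, as high as the walls, leaves two compartments, inside 120 x 108 mm. One holds the twin comb, the other the twin cell (which varies), at |y| = 55, x = +30 mm; the near half of each, round x = -30 mm, is free.
- comb_twin: the twin: black clipper guide comb waiting in the tray, same shape as comb_loose, its axes about parallel to the tray's
- cell_twin: the twin: orange AA cell standing in the tray, same shape as cell_loose
- comb_loose: loose black clipper guide comb lying flat on the bench, 42 (own x) x 44 (own y) x 12 mm high, 16 to 28 g. Origin: centre of its underside, z up. Its solid back bar spans x = -21 to -7 mm over the full 44 mm of y, 12 mm high: grip it there (x = -14 mm), across y. From x = -7 to +21 mm are thin teeth 7 mm high.
- cell_loose: loose orange AA cell with a white band, standing upright on the bench, 14 mm diameter, 50 mm high, 19 to 31 g. Origin: centre of its underside; z axis up.
- weigh_box: grey weighing box fixed to the bench, 160 (own x) x 200 (own y) x 80 mm, with a dark display on its front. Its front faces its own -x, roughly towards the robot. Origin: centre of its underside. Its lid is hinged along the far (+x) edge.
- lid (a joint): opening angle of the box's lid, rad: 0 shut and level, grows as the front edge rises; stop at 1.2. A spring always pulls it shut: about 4 N upward at the handle opens it; at 0.8 rad about 6 N square to the lid (14 N if straight up) holds it; it falls shut if let go.
- lid_hinge (a point): point in the middle of the lid's hinge axis, at x = 72 mm, y = 0, z = 80 mm of weigh_box; the axis runs along weigh_box's y. This frame turns with the lid; at angle 0 its axes are those of weigh_box.
- lid_handle (a point): round steel bar handle on the lid, 12 mm thick, 110 mm long along the box's y, a post at each end. Origin: middle of the bar, at x = -135, z = +45 mm of the lid_hinge frame; 41 mm from bar centre down to the lid. Pinched from above, fingers closing along the box's x, the bar turns between the pads, so the gripper may stay upright as the lid turns.
- lid_pointer (a point): middle of the red pointer tab (24 x 12 x 8 mm) at the +y side of the lid, 130 mm in front of the hinge axis; moves with the lid
- mark (a joint): angle at which the yellow mark is set, rad, same zero and sense as joint lid; 0.45 to 0.80. The mark is a yellow flag, 30 mm long and 18 mm high, on a thin silver arm at the box's +y side, about 15 mm beside the lid's edge, turning stiffly about the lid's hinge axis. Not to be moved.
- mark_tip (a point): the middle of the yellow flag, 130 mm from the hinge axis; the red pointer coincides with this point when the lid's angle equals the mark's
- oil_bottle: cream oil bottle with a red cap, 28 mm diameter, 83 mm high, standing near the loose samples; to be left alone. Origin: centre of its underside.

How it is judged:
On the way, in this order (a step that is already met when the one before it is completed fails the run):
1. comb and cell each stand with their twin in the tray and are released, the lid still shut (((x of comb_loose in the frame of pair_tray between -0.06 and 0.06 m and y of comb_loose in the frame of pair_tray between 0.004 and 0.11 m and y of each of comb_loose, comb_twin in the frame of pair_tray above -0.11 m and x of comb_twin in the frame of pair_tray between -0.06 and 0.06 m and y of comb_twin in the frame of pair_tray between 0.004 and 0.11 m) or (x of comb_loose in the frame of pair_tray between -0.06 and 0.06 m and y of comb_loose in the frame of pair_tray between -0.11 and -0.004 m and y of each of comb_loose, comb_twin in the frame of pair_tray below 0.11 m and x of comb_twin in the frame of pair_tray between -0.06 and 0.06 m and y of comb_twin in the frame of pair_tray between -0.11 and -0.004 m)) and angle between each of comb_loose, comb_twin, cell_loose, cell_twin's own z axis and vertical below 0.15 rad and z of comb_loose in the frame of pair_tray between 0.001 and 0.008 m and z of comb_twin in the frame of pair_tray between 0.001 and 0.008 m and ((x of cell_loose in the frame of pair_tray between -0.06 and 0.06 m and y of cell_loose in the frame of pair_tray between 0.004 and 0.11 m and y of each of cell_loose, cell_twin in the frame of pair_tray above -0.11 m and x of cell_twin in the frame of pair_tray between -0.06 and 0.06 m and y of cell_twin in the frame of pair_tray between 0.004 and 0.11 m) or (x of cell_loose in the frame of pair_tray between -0.06 and 0.06 m and y of cell_loose in the frame of pair_tray between -0.11 and -0.004 m and y of each of cell_loose, cell_twin in the frame of pair_tray below 0.11 m and x of cell_twin in the frame of pair_tray between -0.06 and 0.06 m and y of cell_twin in the frame of pair_tray between -0.11 and -0.004 m)) and z of cell_loose in the frame of pair_tray between 0.001 and 0.008 m and z of cell_twin in the frame of pair_tray between 0.001 and 0.008 m and ((y of comb_twin in the frame of pair_tray above 0 m and y of cell_twin in the frame of pair_tray below 0 m) or (y of comb_twin in the frame of pair_tray below 0 m and y of cell_twin in the frame of pair_tray above 0 m)) and contact force between the fingers and comb_loose below 0.1 N and contact force between the fingers and cell_loose below 0.1 N and value of joint lid below 0.1 rad), for 0.2 s.
2. the lid is held by its handle with the pointer at the mark (distance between lid_pointer and mark_tip below 0.009 m and contact force between the fingers and lid above 1 N and velocity of joint lid between -0.1 and 0.1 rad/s), for 0.3 s.
At the end, for the whole second after the job is handed in: The lid's pointer is within 9 mm (about 0.07 rad) of the middle of the yellow mark and the lid is still, the fingers press on its handle with over 1 N; both combs lie flat on the floor of one tray compartment and both cells stand upright on the floor of the other (tilt under 0.15 rad), untouched (all of step 2 and ((x of comb_loose in the frame of pair_tray between -0.06 and 0.06 m and y of comb_loose in the frame of pair_tray between 0.004 and 0.11 m and y of each of comb_loose, comb_twin in the frame of pair_tray above -0.11 m and x of comb_twin in the frame of pair_tray between -0.06 and 0.06 m and y of comb_twin in the frame of pair_tray between 0.004 and 0.11 m) or (x of comb_loose in the frame of pair_tray between -0.06 and 0.06 m and y of comb_loose in the frame of pair_tray between -0.11 and -0.004 m and y of each of comb_loose, comb_twin in the frame of pair_tray below 0.11 m and x of comb_twin in the frame of pair_tray between -0.06 and 0.06 m and y of comb_twin in the frame of pair_tray between -0.11 and -0.004 m)) and angle between each of comb_loose, comb_twin, cell_loose, cell_twin's own z axis and vertical below 0.15 rad and z of comb_loose in the frame of pair_tray between 0.001 and 0.008 m and z of comb_twin in the frame of pair_tray between 0.001 and 0.008 m and ((x of cell_loose in the frame of pair_tray between -0.06 and 0.06 m and y of cell_loose in the frame of pair_tray between 0.004 and 0.11 m and y of each of cell_loose, cell_twin in the frame of pair_tray above -0.11 m and x of cell_twin in the frame of pair_tray between -0.06 and 0.06 m and y of cell_twin in the frame of pair_tray between 0.004 and 0.11 m) or (x of cell_loose in the frame of pair_tray between -0.06 and 0.06 m and y of cell_loose in the frame of pair_tray between -0.11 and -0.004 m and y of each of cell_loose, cell_twin in the frame of pair_tray below 0.11 m and x of cell_twin in the frame of pair_tray between -0.06 and 0.06 m and y of cell_twin in the frame of pair_tray between -0.11 and -0.004 m)) and z of cell_loose in the frame of pair_tray between 0.001 and 0.008 m and z of cell_twin in the frame of pair_tray between 0.001 and 0.008 m and ((y of comb_twin in the frame of pair_tray above 0 m and y of cell_twin in the frame of pair_tray below 0 m) or (y of comb_twin in the frame of pair_tray below 0 m and y of cell_twin in the frame of pair_tray above 0 m)) and contact force between the fingers and comb_loose below 0.1 N and contact force between the fingers and cell_loose below 0.1 N); the arm keeps its last pose, push and grip.
It fails at once if the yellow mark is moved by more than 10 mm (distance of mark_tip from where it was at the start of the episode above 0.01 m).
It fails at once if the oil bottle is moved by more than 30 mm (distance of oil_bottle from where it was at the start of the episode above 0.03 m).
It also fails if it takes over 69 s, if anything falls off the work surface, if the arm or the gripper's body presses on something with over 40 N, if the wrist force passes 120 N, or if a joint passes its speed limit or range.

### The arm

A 6-joint arm with a two-finger parallel gripper is mounted at the origin on a cart in front of the work surface, level with it; the furniture and walls round the work are solid. World frame = base frame: x ahead of the robot, y to its left, z up, the work surface at z = 0. Lengths are in m, angles in rad, forces in N, time in s.
With the tool pointing down it reaches from about 0.225 to 0.725 m from the base axis. Payload 3.1 kg.
Tool frame: the origin (TCP) lies on the centre line of the jaws, within the pads' length; the fingertips stand 17 mm ahead of it and the grasp point (between the pads) lies 2 mm behind it (manip.nose_length is the z of the fingertips in the tool frame, in m); z points along the fingers, y is the line along which they close (so a half turn about z gives the same grasp; the last joint's range is limited). The gripper opens to 85 mm and grips with 20 to 120 N. Pads are 22 mm wide; open, the fingers measure 114 mm over their backs; the gripper's body (76 mm by 85 mm) begins 54 mm behind the grasp point. The pads swing forward as they close: fully open they stand 13 mm farther back than shut.
Start: joints at [0.981, 0.048, 0.099, 1.622, 0, 1.443], TCP at [0.234, 0.47, 0.248] pointing down, gripper open.
Joint ranges: [-2.91, 2.91], [-0.99, 1.94], [-1.21, 1.42], [-2.12, 2.29], [-1.49, 1.47], [-3.14, 3.14]. Speed limits (rad/s): [2.79, 2.79, 3.14, 3.14, 3.14, 3.14].

### API

Orientations are given as a unit quaternion [x, y, z, w].
In Python, from cell import status, imaging, manip gives the robot as it stands.
- The arm moves only by the tool apply_moves, never from a script. Its argument "series" is a list of rows, each a list of 3 entries, a list of its own where there are three numbers: the opening, from 0 (shut) to 1 (fully open), then the shift along the tool's x, y, z normalised to -1 to 1, where 1 is 1000 mm, then the turn about the tool's z normalised to -1 to 1, where 1 is 0.08 rad. A call has 1 to 5 rows; each row shifts and turns the commanded pose from where the row before left it, along the tool's axes as they then stand; what a row does not reach is not made up. A row lasts 1/12 s, in which the tool goes at most 41.7 mm and 7.16 degrees, less where a joint would pass 70% of its speed; a pose out of reach is approached as far as the arm can. A call with a number of a shift or a turn outside -1 to 1 is refused whole. A call with a gripper value outside its range is refused whole. The fingers move at their own pace and stop on an object; the grip force is fixed at half the most. Time passes only in rows, so rows that do not move let the fingers close. It gives the time, the measured TCP pose, the force, the opening and the grip force at its end, in the units of the state.
- status.read_state(): the state, without advancing time (a new reading comes with each control period).
- imaging.get_image(name): name is "side" or "top" or "wrist"; returns the picture (420x560x3 uint8, blue, green, red); there is no depth.
- imaging.camera_params(name): a dict with "K" (3x3 intrinsics, pixels), "R" (3x3) and "t" (3): a world point X has camera coordinates R X + t. Camera axes: x right, y down, z forward; pixel columns grow to the right and rows downward; lengths in m; the calibration is good to about 2 mm. The wrist camera is an equidistant fisheye: a pixel r from the principal point sees the ray r / f radians off the axis. A picture is of the moment at which its call begins: read the wrist's pose just before it. camera_params takes no time and is no camera call; for the wrist camera it gives the pose at the moment of the call.
- manip.sign_off(): hands the job in; it is judged then, once.
The state is a dict: "time_s": time; "q": joint angles; "joint_vel": joint speeds; "joint_efforts": joint torques, N m; "ee_pos": TCP position; "eef_rot": TCP orientation; "ft_force": force on the tool from outside, world axes, zero at the start; "wrist_torque": the same for the moment, N m; "grip_width": finger opening in m; "grip_force": force on a finger pad.
Only numpy, scipy, OpenCV 4.12 (cv2) and the standard library are available. Lean on these libraries where they do the work, as an engineer would, in place of code of your own. Each camera call takes 0.05 s, during which the arm holds its last target. There are 200 camera calls.

## Working session

There is one attempt and no reset: what is moved stays moved. The work goes in short steps, Python scripts to look and compute and a tool call to move; the robot and the scene stay as the last step left them, time stands still between calls to the robot, and variables do not carry over. Pictures are saved under pics/ and viewed, at most 10 in all, crops included, and the job is handed in when it is done.

Besides the shell and the picture viewer there is one more tool, called after "Emit:" by a JSON object that holds its "op" and its "data", one argument or row to a line. apply_moves: Moves the arm, as the interface text tells. Its arguments: {"type":"object","properties":{"series":{"type":"array"}},"required":["series"]}

```bash
mkdir -p pics; python3 - <<'E'
from cell import status, imaging, manip
import cv2, numpy as np
s=status.read_state(); print({k:np.round(v,3) for k,v in s.items()})
for n in ("top","side"):
    cv2.imwrite(f"pics/{n}0.png",imaging.get_image(n)); c=imaging.camera_params(n); print(n,np.round(c["K"],1).tolist(),np.round(c["R"],3).tolist(),np.round(c["t"],3))
print(manip.nose_length)
E
```

```text
{'time_s': np.float64(0.0), 'q': array([ 0.981,  0.049,  0.098,  1.622, -0.   ,  1.443]), 'joint_vel': array([-0.002, -0.   ,  0.   , -0.001,  0.   , -0.   ]), 'joint_efforts': array([-0.0000e+00, -3.3878e+01,  3.2001e+01,  2.0000e-02, -0.0000e+00,
       -0.0000e+00]), 'ee_pos': array([0.234, 0.47 , 0.247]), 'eef_rot': array([ 0.229,  0.973, -0.001, -0.   ]), 'ft_force': array([ 0.842,  0.519, -0.001]), 'wrist_torque': array([ 0.025, -0.051, -0.058]), 'grip_force': np.float64(0.0), 'grip_width': np.float64(0.085)}
top [[406.3, 0.0, 279.2], [0.0, 406.3, 212.5], [0.0, 0.0, 1.0]] [[-0.0, -1.0, 0.003], [-0.992, -0.0, -0.127], [0.127, -0.003, -0.992]] [-0.119  0.545  1.048]
side [[530.6, 0.0, 270.4], [0.0, 530.6, 205.9], [0.0, 0.0, 1.0]] [[-0.963, -0.267, 0.019], [-0.125, 0.384, -0.915], [0.237, -0.884, -0.403]] [0.478 0.184 1.184]
0.017
```

View pics/top0.png

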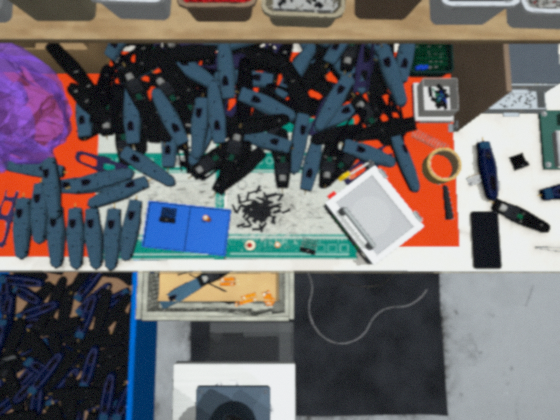

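View pics/side0.png

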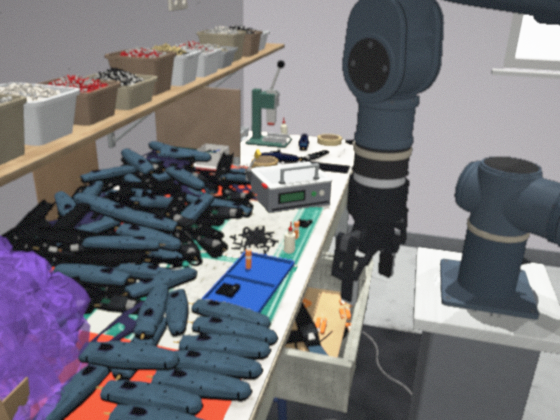

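The top view shows the blue tray (px 145-230, 203-253) with the twin comb in its left half and the twin cell in its right half. The box is rotated at about (375,215), with red and yellow near (345,178). Small items sit at about (250,245), (278,244) and (308,250). I'll zoom in next.

```bash
python3 - <<'E'
import cv2, numpy as np
t=cv2.imread("pics/top0.png"); s=cv2.imread("pics/side0.png")
a=cv2.resize(t[150:275,135:435],None,fx=2.66,fy=2.66,interpolation=cv2.INTER_CUBIC)[:, :798]
b=cv2.resize(s[145:305,190:345],None,fx=3.7,fy=3.7,interpolation=cv2.INTER_CUBIC)
cv2.imwrite("pics/topc.png",a); cv2.imwrite("pics/sidec.png",b)
E
```

```text
(no output)
```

View pics/topc.png

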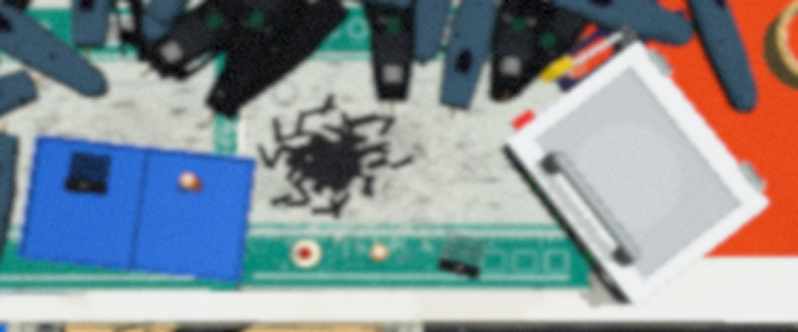

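View pics/sidec.png

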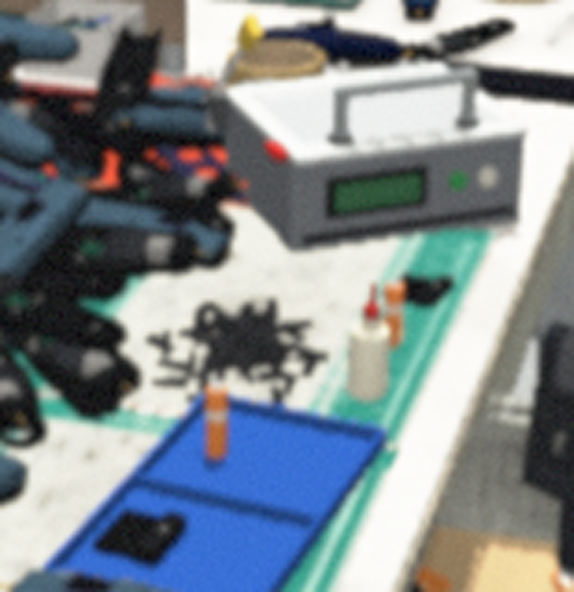

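The loose cell is at topc (379,252), beside the bottle at (305,252). The loose comb is at (460,256) with its back bar on the near side. The twin comb is in the left compartment and the twin cell in the right one. The red pointer is at (523,120) and the yellow flag at (555,69).

```bash
cat > h.py <<'E'
import cv2, numpy as np
from cell import status, imaging, manip
def ray(c,uv):
    d=np.linalg.inv(c["K"])@np.r_[uv,1.]; R=np.array(c["R"]); return -R.T@np.array(c["t"]), R.T@d
def onz(c,uv,z):
    o,d=ray(c,uv); return o+d*(z-o[2])/d[2]
def proj(c,X):
    p=np.array(c["R"])@X+c["t"]; p=np.array(c["K"])@p; return p[:2]/p[2]
def tri(c1,u1,c2,u2):
    o1,d1=ray(c1,u1);o2,d2=ray(c2,u2); s=np.linalg.lstsq(np.c_[d1,-d2],o2-o1,rcond=None)[0]
    a,b=o1+s[0]*d1,o2+s[1]*d2; return (a+b)/2,np.linalg.norm(a-b)
def blobs(img,lo,hi,roi,amin=4):
    x0,y0,x1,y1=roi; h=cv2.cvtColor(img[y0:y1,x0:x1],cv2.COLOR_BGR2HSV); m=cv2.inRange(h,lo,hi)
    n,_,st,ce=cv2.connectedComponentsWithStats(m); return m,[(st[i,4],np.round(ce[i]+[x0,y0],1),(st[i,:4]+[x0,y0,0,0]).tolist()) for i in range(1,n) if st[i,4]>=amin]
E
python3 - <<'E'
from h import *
np.set_printoptions(precision=4,suppress=True)
t=cv2.imread("pics/top0.png"); s=cv2.imread("pics/side0.png")
ct=imaging.camera_params("top"); cs=imaging.camera_params("side")
T=lambda u,v:np.array([135+u/2.66,150+v/2.66]); S=lambda u,v:np.array([190+u/3.7,145+v/3.7])
m,b=blobs(t,(105,120,80),(125,255,255),(135,190,240,265),200); print("tray",b)
cn=max(cv2.findContours(cv2.morphologyEx(m,cv2.MORPH_CLOSE,np.ones((13,13))),0,2)[0],key=cv2.contourArea)
r=cv2.minAreaRect(cn); P=np.array([onz(ct,p+np.array([135,190]),.014) for p in cv2.boxPoints(r)])
print(P, P.mean(0), np.linalg.norm(P-np.roll(P,1,0),axis=1))
print("yel t",blobs(t,(20,110,110),(35,255,255),(330,160,375,200))[1]); print("yel s",blobs(s,(20,110,110),(35,255,255),(245,145,270,165))[1])
print("red t",blobs(t,(0,120,120),(10,255,255),(320,180,345,205))[1]);print("red t2",blobs(t,(170,120,120),(180,255,255),(320,180,345,205))[1]); print("red s",blobs(s,(0,120,100),(6,255,255),(255,178,275,192))[1]);print(blobs(s,(170,120,100),(180,255,255),(255,178,275,192))[1])
print("orange s",blobs(s,(5,100,80),(18,255,255),(240,215,305,275))[1])
print("dark t",blobs(t,(0,0,0),(180,255,90),(295,235,320,260))[1])
for n,uv,z in (("cell",T(379,252),.05),("twin",T(188,180),.05),("bottle",T(305,252),.083),("combbar",T(460,270),.012),("comb",T(461,254),.008),("twinbar",T(85,187),.012)): print(n,onz(ct,uv,z))
C=np.array([onz(ct,T(*p),.084) for p in ((638,40),(770,203),(635,303),(510,147))]); print("lid",C,C.mean(0),np.linalg.norm(C-np.roll(C,1,0),axis=1))
print("handle",onz(ct,T(553,160),.125),onz(ct,T(626,256),.125))
print("flag",tri(ct,T(555,69),cs,S(250,35)),"ptr",tri(ct,T(523,120),cs,S(277,150)))
print("handle tri",tri(ct,T(549,158),cs,S(340,95)),tri(ct,T(627,257),cs,S(470,75)))
print("cell tri",tri(ct,T(379,252),cs,S(395,285)))
E
```

```text
tray [(np.int32(3636), array([186.7, 228.5]), [142, 201, 89, 54])]
[[0.4567 0.2513 0.014 ]
 [0.583  0.2421 0.014 ]
 [0.5565 0.0138 0.014 ]
 [0.4308 0.0262 0.014 ]] [0.5067 0.1333 0.014 ] [0.2265 0.1267 0.2299 0.1263]
yel t [(np.int32(64), array([344. , 175.5]), [338, 171, 12, 10])]
yel s [(np.int32(37), array([257.3, 154.1]), [255, 150, 6, 9])]
red t [(np.int32(22), array([331.3, 194.5]), [328, 192, 7, 6])]
red t2 []
red s [(np.int32(20), array([263.8, 185.2]), [262, 183, 5, 5])]
[]
orange s [(np.int32(27), array([296.7, 224.1]), [294, 221, 6, 7]), (np.int32(20), array([296. , 232.8]), [294, 230, 4, 8]), (np.int32(26), array([247.9, 252.9]), [246, 250, 5, 6]), (np.int32(32), array([248.3, 262.8]), [247, 259, 4, 9])]
dark t [(np.int32(65), array([307., 250.]), [300, 247, 15, 7])]
cell [ 0.4582 -0.1145  0.05  ]
twin [0.5291 0.0738 0.05  ]
bottle [ 0.4566 -0.0445  0.083 ]
combbar [ 0.4419 -0.1964  0.012 ]
comb [ 0.4582 -0.1978  0.008 ]
twinbar [0.5263 0.1854 0.012 ]
lid [[ 0.6621 -0.3661  0.084 ]
 [ 0.5031 -0.4872  0.084 ]
 [ 0.4086 -0.3556  0.084 ]
 [ 0.557  -0.2401  0.084 ]] [ 0.5327 -0.3623  0.084 ] [0.164  0.1998 0.162  0.188 ]
handle [ 0.5389 -0.2745  0.125 ] [ 0.4509 -0.3391  0.125 ]
flag (array([ 0.6145, -0.2721,  0.1629]), np.float64(0.002754050765636062)) ptr (array([ 0.5846, -0.2537,  0.0785]), np.float64(0.0007157904376281156))
handle tri (array([ 0.5408, -0.2713,  0.1226]), np.float64(0.0006050620004523132)) (array([ 0.4513, -0.3395,  0.126 ]), np.float64(0.0027641871577192122))
cell tri (array([ 0.4584, -0.1145,  0.0449]), np.float64(0.0001575688462816751))
```

The measurements agree with the given sizes: the tray is 0.227 x 0.1265 m, the handle height is about 0.125 m and the pointer is at z 0.079. I'll move above the comb now and check it from close by.

Emit:
{"op": "apply_moves", "data": {
  "series": [
    [0.75,[0,0,0],-1],
    [0.75,[0,0,0],-1],
    [0.75,[0,0,0],-0.14],
    [0.75,[-0.0195,-0.029,0.005],0],
    [0.75,[-0.0195,-0.029,0.005],0]
  ]
}}

```text
time_s: 0.52
ee_pos: [0.2545, 0.4033, 0.2373]
eef_rot: [0.144, 0.99, -0.0, -0.0]
ft_force: [1.4, -0.5, 0.4]
grip_width: 0.0642
grip_force: 0.0
```

Emit:
{"op": "apply_moves", "data": {
  "series": [
    [0.75,[-0.0195,-0.029,0.005],0],
    [0.75,[-0.0195,-0.029,0.005],0],
    [0.75,[-0.0195,-0.029,0.005],0],
    [0.75,[-0.0195,-0.029,0.005],0],
    [0.75,[-0.0195,-0.029,0.005],0]
  ]
}}

```text
time_s: 0.93
ee_pos: [0.3065, 0.2349, 0.2128]
eef_rot: [0.145, 0.989, -0.0, 0.0]
ft_force: [0.9, -0.1, 0.4]
grip_width: 0.0639
grip_force: 0.0
```

Emit:
{"op": "apply_moves", "data": {
  "series": [
    [0.75,[-0.0195,-0.029,0.005],0],
    [0.75,[-0.0195,-0.029,0.005],0],
    [0.75,[-0.0195,-0.029,0.005],0],
    [0.75,[-0.0195,-0.029,0.005],0],
    [0.75,[-0.0195,-0.029,0.005],0]
  ]
}}

```text
time_s: 1.35
ee_pos: [0.3584, 0.0679, 0.188]
eef_rot: [0.146, 0.989, 0.0, 0.0]
ft_force: [1.3, 0.4, -0.3]
grip_width: 0.0637
grip_force: 0.0
```

Emit:
{"op": "apply_moves", "data": {
  "series": [
    [0.75,[-0.0195,-0.029,0.005],0],
    [0.75,[-0.0195,-0.029,0.005],0],
    [0.75,[-0.0195,-0.029,0.005],0],
    [0.75,[-0.0195,-0.029,0.005],0],
    [0.75,[-0.0195,-0.029,0.005],0]
  ]
}}

```text
time_s: 1.77
ee_pos: [0.4102, -0.0991, 0.1629]
eef_rot: [0.146, 0.989, 0.0, 0.0]
ft_force: [-0.3, 1.3, 0.0]
grip_width: 0.0643
grip_force: 0.0
```

```bash
cat >> h.py <<'E'
def wray(c,uv):
    K=np.array(c["K"]); v=(np.array(uv)-K[:2,2])/[K[0,0],K[1,1]]; r=np.linalg.norm(v); R=np.array(c["R"])
    return -R.T@np.array(c["t"]), R.T@np.r_[np.sin(r)*v/r,np.cos(r)]
def wonz(c,uv,z):
    o,d=wray(c,uv); return o+d*(z-o[2])/d[2]
def phi(s):
    x,y,z,w=s["eef_rot"]; return np.arctan2(1-2*(x*x+z*z),2*(x*y-z*w))
def go(X,f=None):
    s=status.read_state(); p=phi(s); d=np.array(X)-s["ee_pos"]
    out=[-np.sin(p)*d[0]+np.cos(p)*d[1],np.cos(p)*d[0]+np.sin(p)*d[1],-d[2]]
    print("pos",np.round(s["ee_pos"],4),"phi",round(p,3),"shift",np.round(out,4),"turn units",None if f is None else round(-(f-p)/.08,2),"t",round(s["time_s"],2),"f",np.round(s["ft_force"],1))
E
python3 - <<'E'
from h import *
go((.443,-.195,.15),1.28)
c=imaging.camera_params("wrist"); im=imaging.get_image("wrist"); cv2.imwrite("pics/w1.png",im); np.savez("w1.npz",**{k:c[k] for k in "KRt"})
print(c["K"],c["R"],c["t"])
E
```

```text
pos [ 0.4102 -0.0991  0.1629] phi 1.278 shift [-0.0591 -0.0823  0.0129] turn units -0.03 t 1.77 f [-0.3  1.3  0. ]
[[325.1922621    0.         279.05050683]
 [  0.         325.1922621  211.62276168]
 [  0.           0.           1.        ]] [[ 2.89117618e-01  9.57293313e-01  7.18285529e-04]
 [ 9.15331820e-01 -2.76664147e-01  2.92616831e-01]
 [ 2.80318859e-01 -8.39432114e-02 -9.56229509e-01]] [-0.02274778 -0.41599525  0.17471102]
```

View pics/w1.png

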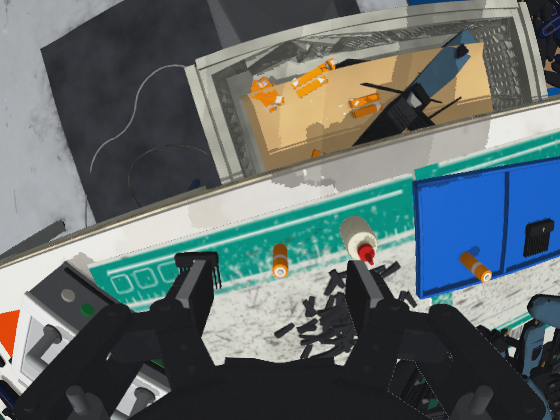

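The wrist view shows the comb's back bar at about (177-217, 256), with its teeth running downward and partly hidden by a finger. The cell's top is at (280,271) and its base at about (279,245). The bottle is at (358,240), the tray's right edge runs from (414,181) to (417,297), and the twin comb is at (540,237).

```bash
python3 - <<'E'
from h import *
np.set_printoptions(precision=4,suppress=True)
c=dict(np.load("w1.npz")); im=cv2.imread("pics/w1.png")
g=cv2.cvtColor(im,6)
m=(g<70).astype(np.uint8)[246:290,165:235]
print("\n".join("".join(".#"[v] for v in r[::1]) for r in m[:30]))
print("ends",wonz(c,(176,256),.012),wonz(c,(217,254),.012))
print("cell top",wonz(c,(280,271),.05),"bottle cap",wonz(c,(367,256),.083))
print("tray",[wonz(c,p,.014) for p in ((414,181),(417,297),(507,170),(509,268))], "twin top",wonz(c,(484,273),.05))
E
```

```text
......................................................................
......................................................................
......................................................................
......................................................................
......................................................................
.........................................#######......................
....................################################..................
.............########################################.................
...........##########################################.................
..........###########################################.................
..........############################################................
.........#############################################................
.........#############################################................
..........############################################................
..........##################............##############................
...........#################.......
[... 628 characters left out ...]
#...........##############..##................
...............##########...........##############..##................
...............#########...........############.##..##................
...............########............############..#...##...............
...............########...........#############..#...##...............
.............#########............#############..##..##...............
ends [ 0.4337 -0.2116  0.012 ] [ 0.4426 -0.1712  0.012 ]
cell top [ 0.4575 -0.1136  0.05  ] bottle cap [ 0.4486 -0.0462  0.083 ]
tray [array([0.4266, 0.0237, 0.014 ]), array([0.5516, 0.0097, 0.014 ]), array([0.4438, 0.1335, 0.014 ]), array([0.5613, 0.1324, 0.014 ])] twin top [0.5253 0.0724 0.05  ]
```

Emit:
{"op": "apply_moves", "data": {
  "series": [
    [0.75,[0,0,0],-0.5],
    [0.75,[-0.0145,-0.0213,0.015],0],
    [0.75,[-0.0145,-0.0213,0.015],0],
    [0.75,[-0.0145,-0.0213,0.015],0],
    [0.75,[-0.0145,-0.0213,0.015],0]
  ]
}}

```text
time_s: 2.23
ee_pos: [0.4455, -0.195, 0.1025]
eef_rot: [0.126, 0.992, 0.0, 0.0]
ft_force: [0.2, 0.1, 0.3]
grip_width: 0.0645
grip_force: 0.0
```

```bash
python3 - <<'E'
from h import *
go((.445,-.196,.019),1.32)
c=imaging.camera_params("wrist"); im=imaging.get_image("wrist"); cv2.imwrite("pics/w2.png",im[160:380,140:420]); np.savez("w2.npz",**{k:c[k] for k in "KRt"})
E
```

```text
pos [ 0.4455 -0.195   0.1025] phi 1.319 shift [ 0.0002 -0.001   0.0835] turn units -0.02 t 2.23 f [0.2 0.1 0.3]
```

View pics/w2.png

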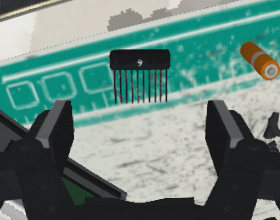

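The comb is level in the image and centred between the fingers, with its bar at crop (140,58) and the fingers at 72 and 208. I'll descend.

```bash
python3 - <<'E'
from h import *
c=dict(np.load("w2.npz")); s=status.read_state(); p=phi(s); ax=np.array([-np.sin(p),np.cos(p)])
for r,z in ((50,0),(70,.012)):
    X=wonz(c,(280,160+r),z); print(X, "along tool x from tcp", (X[:2]-s["ee_pos"][:2])@ax, "y",(X[:2]-s["ee_pos"][:2])@[np.cos(p),np.sin(p)])
E
```

```text
[ 0.43952609 -0.19383728  0.        ] along tool x from tcp 0.006915215924565617 y 0.003003504806825461
[ 0.45036447 -0.19666493  0.012     ] along tool x from tcp -0.004285947293278646 y 0.0030035675287476346
```

Emit:
{"op": "apply_moves", "data": {
  "series": [
    [0.75,[0,0,0.025],0],
    [0.75,[0,0,0.025],0],
    [0.75,[0,0,0.018],0],
    [0.75,[0,0,0.01],0],
    [0.75,[0,0,0.005],0]
  ]
}}

```text
time_s: 2.7
ee_pos: [0.4438, -0.193, 0.0182]
eef_rot: [0.125, 0.992, 0.001, -0.002]
ft_force: [-0.9, -0.7, 0.3]
grip_width: 0.0642
grip_force: 0.0
```

Emit:
{"op": "apply_moves", "data": {
  "series": [
    [0.75,[0,0,0],0],
    [0.3,[0,0,0],0],
    [0.3,[0,0,0],0],
    [0.3,[0,0,0],0],
    [0.3,[0,0,0],0]
  ]
}}

```text
time_s: 3.12
ee_pos: [0.4468, -0.195, 0.0224]
eef_rot: [0.125, 0.992, -0.001, 0.002]
ft_force: [0.1, -0.2, 4.8]
grip_width: 0.0413
grip_force: 61.0
```

Emit:
{"op": "apply_moves", "data": {
  "series": [
    [0.3,[0,0,-0.005],0],
    [0.3,[0,0,-0.02],0],
    [0.3,[0,0,-0.03],0],
    [0.3,[0,0,-0.03],0],
    [0.3,[0,0,-0.02],0]
  ]
}}

```text
time_s: 3.53
ee_pos: [0.4461, -0.1947, 0.1284]
eef_rot: [0.125, 0.992, -0.001, 0.001]
ft_force: [1.3, 0.4, -0.6]
grip_width: 0.041
grip_force: 60.7
```

```bash
python3 - <<'E'
from h import *
s=status.read_state(); print(s["ee_pos"],s["grip_width"],s["grip_force"],s["ft_force"])
im=imaging.get_image("wrist"); cv2.imwrite("pics/w3.png",im[160:380,140:420])
E
```

```text
[ 0.44610791 -0.19471821  0.1284301 ] 0.04102421810369034 60.656161308288574 [ 1.29464721  0.44100876 -0.59507222]
```

View pics/w3.png

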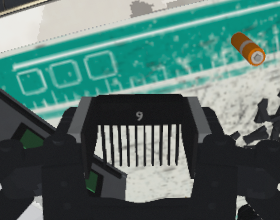

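Comb held squarely. I'll turn it and carry it over the tray.

Emit:
{"op": "apply_moves", "data": {
  "series": [
    [0.3,[0,0,-0.025],-1],
    [0.3,[0,0,-0.01],-0.9],
    [0.3,[0.0014,0.02,0],0],
    [0.3,[0.0014,0.033,0],0],
    [0.3,[0.0014,0.033,0],0]
  ]
}}

```text
time_s: 4.0
ee_pos: [0.4498, -0.1081, 0.1608]
eef_rot: [0.051, 0.999, -0.0, 0.001]
ft_force: [-0.2, 0.5, -0.1]
grip_width: 0.0415
grip_force: 60.7
```

Emit:
{"op": "apply_moves", "data": {
  "series": [
    [0.3,[0.0014,0.033,0],0],
    [0.3,[0.0014,0.033,0],0],
    [0.3,[0.0014,0.033,0],0],
    [0.3,[0.0014,0.033,0],0],
    [0.3,[0.0014,0.033,0],0]
  ]
}}

```text
time_s: 4.42
ee_pos: [0.4586, 0.0582, 0.1604]
eef_rot: [0.049, 0.999, -0.0, 0.0]
ft_force: [0.6, -0.5, 0.2]
grip_width: 0.0413
grip_force: 60.7
```

Emit:
{"op": "apply_moves", "data": {
  "series": [
    [0.3,[0.0014,0.033,0],0],
    [0.3,[0.0014,0.033,0],0],
    [0.3,[0.0014,0.033,0],0],
    [0.3,[0.0014,0.03,0],0],
    [0.3,[0,0,0],0]
  ]
}}

```text
time_s: 4.83
ee_pos: [0.4657, 0.1902, 0.1603]
eef_rot: [0.046, 0.999, 0.002, 0.0]
ft_force: [-0.0, -0.8, -0.1]
grip_width: 0.0417
grip_force: 60.8
```

```bash
python3 - <<'E'
from h import *
go((.4677,.191,.0275),1.471)
c=imaging.camera_params("wrist"); im=imaging.get_image("wrist"); cv2.imwrite("pics/w4.png",im); np.savez("w4.npz",**{k:c[k] for k in "KRt"})
E
```

```text
pos [0.4657 0.1902 0.1603] phi 1.478 shift [-0.002   0.0009  0.1328] turn units 0.09 t 4.83 f [-0.  -0.8 -0.1]
```

View pics/w4.png

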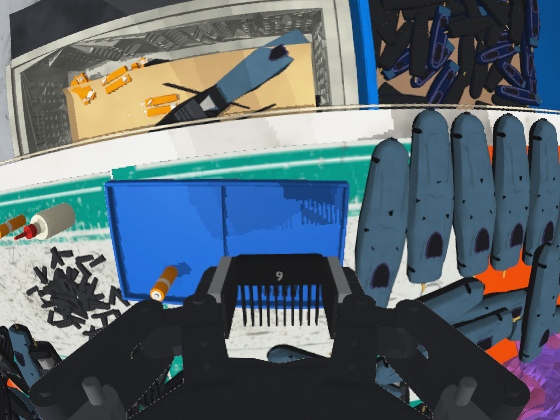

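The wrist view shows the tray's near edge from (106,183) to (348,183), with the divider at u≈223. The comb, the twin cell at (163,285) and the divider give me a check on the tray pose.

```bash
python3 - <<'E'
from h import *
np.set_printoptions(precision=4,suppress=True)
c=dict(np.load("w4.npz"))
for n,p,z in (("nearR",(106,183),.014),("nearL",(348,183),.014),("div",(223,186),.014),("twin",(156,296),.05)): print(n,wonz(c,p,z))
E
```

```text
nearR [0.4306 0.0294 0.014 ]
nearL [0.4537 0.2509 0.014 ]
div [0.4464 0.1428 0.014 ]
twin [0.5311 0.0731 0.05  ]
```

Emit:
{"op": "apply_moves", "data": {
  "series": [
    [0.3,[-0.002,0.001,0.035],0.1],
    [0.3,[0,0,0.035],0],
    [0.3,[0,0,0.03],0],
    [0.3,[0,0,0.018],0],
    [0.3,[0,0,0.008],0]
  ]
}}

```text
time_s: 5.3
ee_pos: [0.4651, 0.1844, 0.0304]
eef_rot: [0.054, 0.999, -0.001, -0.003]
ft_force: [-1.1, -0.2, 0.2]
grip_width: 0.0414
grip_force: 60.8
```

Emit:
{"op": "apply_moves", "data": {
  "series": [
    [0.3,[0,0,0.002],0],
    [0.3,[0,0,0],0]
  ]
}}

```text
time_s: 5.47
ee_pos: [0.4682, 0.1857, 0.0325]
eef_rot: [0.054, 0.999, -0.0, -0.0]
ft_force: [-0.7, -0.7, 0.2]
grip_width: 0.0412
grip_force: 60.8
```

Emit:
{"op": "apply_moves", "data": {
  "series": [
    [0.3,[0,0,0.003],0],
    [0.3,[0,0,0.002],0],
    [0.3,[0,0,0],0],
    [0.3,[0,0,0],0]
  ]
}}

```text
time_s: 5.8
ee_pos: [0.4688, 0.1865, 0.0283]
eef_rot: [0.053, 0.999, 0.0, 0.001]
ft_force: [0.2, -0.1, -0.2]
grip_width: 0.0417
grip_force: 60.8
```

Emit:
{"op": "apply_moves", "data": {
  "series": [
    [0.3,[0,0,0.002],0],
    [0.3,[0,0,0],0],
    [0.3,[0,0,0],0]
  ]
}}

```text
time_s: 6.05
ee_pos: [0.469, 0.1867, 0.0264]
eef_rot: [0.053, 0.999, 0.0, 0.001]
ft_force: [0.1, -0.6, 5.0]
grip_width: 0.0409
grip_force: 61.3
```

Contact (5 N). Release and lift.

Emit:
{"op": "apply_moves", "data": {
  "series": [
    [0.62,[0,0,0],0],
    [0.62,[0,0,0],0],
    [0.62,[0,0,0],0],
    [0.62,[0,0,-0.01],0],
    [0.62,[0,0,-0.03],0]
  ]
}}

```text
time_s: 6.47
ee_pos: [0.4636, 0.1852, 0.0608]
eef_rot: [0.053, 0.999, -0.002, -0.005]
ft_force: [-1.5, 0.4, -0.9]
grip_width: 0.0533
grip_force: 0.0
```

Emit:
{"op": "apply_moves", "data": {
  "series": [
    [0.62,[0,0,-0.035],0],
    [0.62,[0,0,-0.035],0],
    [0.62,[0,0,-0.025],0],
    [0.62,[0,0,0],0]
  ]
}}

```text
time_s: 6.8
ee_pos: [0.4719, 0.1874, 0.1682]
eef_rot: [0.053, 0.999, 0.002, 0.006]
ft_force: [1.1, 0.3, 0.6]
grip_width: 0.0529
grip_force: 0.0
```

```bash
python3 - <<'E'
from h import *
go((.458,-.114,.12),1.46)
im=imaging.get_image("wrist"); cv2.imwrite("pics/w5.png",im[130:330,80:420])
E
```

```text
pos [0.4719 0.1874 0.1682] phi 1.464 shift [-0.0182 -0.3011  0.0482] turn units 0.05 t 6.8 f [1.1 0.3 0.6]
```

View pics/w5.png

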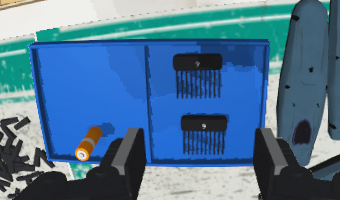

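Both combs lie flat in the same compartment, the loose one at crop (197,62) and the twin at (204,125). Next, the cell.

Emit:
{"op": "apply_moves", "data": {
  "series": [
    [0.55,[-0.0018,-0.03,0],0],
    [0.55,[-0.0018,-0.03,0],0],
    [0.55,[-0.0018,-0.03,0],0],
    [0.55,[-0.0018,-0.03,0],0],
    [0.55,[-0.0018,-0.03,0],0]
  ]
}}

```text
time_s: 7.27
ee_pos: [0.4598, 0.0351, 0.1588]
eef_rot: [0.053, 0.999, -0.0, -0.001]
ft_force: [0.2, -0.2, 0.0]
grip_width: 0.0466
grip_force: 0.0
```

Emit:
{"op": "apply_moves", "data": {
  "series": [
    [0.55,[-0.0018,-0.03,0],0],
    [0.55,[-0.0018,-0.03,0],0],
    [0.55,[-0.0018,-0.03,0],0],
    [0.55,[-0.0018,-0.03,0],0],
    [0.55,[-0.0018,-0.031,0],0]
  ]
}}

```text
time_s: 7.68
ee_pos: [0.4527, -0.1158, 0.1588]
eef_rot: [0.053, 0.999, 0.001, -0.001]
ft_force: [1.0, -0.2, -0.4]
grip_width: 0.0472
grip_force: 0.0
```

Emit:
{"op": "apply_moves", "data": {
  "series": [
    [0.55,[0,0,0],0],
    [0.55,[0,0,0.015],0],
    [0.55,[0,0,0.015],0],
    [0.55,[0,0,0],0]
  ]
}}

```text
time_s: 8.02
ee_pos: [0.4511, -0.1136, 0.126]
eef_rot: [0.054, 0.999, 0.002, -0.004]
ft_force: [-1.3, 0.6, -1.1]
grip_width: 0.0471
grip_force: 0.0
```

```bash
python3 - <<'E'
from h import *
np.set_printoptions(precision=4,suppress=True)
go((.458,-.114,.036),1.46)
c=imaging.camera_params("wrist"); im=imaging.get_image("wrist"); cv2.imwrite("pics/w6.png",im)
m,b=blobs(im,(5,120,90),(22,255,255),(200,150,360,330),15); print(b)
m,b2=blobs(im,(0,0,150),(180,70,255),(200,150,360,330),15); print([x for x in b2 if x[0]<600])
pts=[x[1] for x in b]; print([wonz(c,p,.05) for p in pts],[wonz(c,p,.025) for p in pts])
E
```

```text
pos [ 0.4511 -0.1136  0.126 ] phi 1.464 shift [-0.0069  0.0003  0.09  ] turn units 0.05 t 8.02 f [-1.3  0.6 -1.1]
[(np.int32(151), array([279.9, 218.8]), [272, 213, 17, 14]), (np.int32(253), array([280.3, 235.3]), [271, 225, 20, 25])]
[(np.int32(541), array([280.3, 192.4]), [200, 183, 160, 20]), (np.int32(116), array([280.5, 241.7]), [274, 236, 14, 12]), (np.int32(70), array([205.3, 264.1]), [200, 260, 14, 10])]
[array([ 0.4424, -0.113 ,  0.05  ]), array([ 0.4539, -0.1139,  0.05  ])] [array([ 0.4504, -0.1137,  0.025 ]), array([ 0.4633, -0.1148,  0.025 ])]
```

Emit:
{"op": "apply_moves", "data": {
  "series": [
    [0.55,[-0.007,0,0.02],0],
    [0.55,[0,0,0.03],0],
    [0.55,[0,0,0.022],0],
    [0.55,[0,0,0.012],0],
    [0.55,[0,0,0.006],0]
  ]
}}

```text
time_s: 8.48
ee_pos: [0.4592, -0.1143, 0.0381]
eef_rot: [0.053, 0.999, 0.001, -0.002]
ft_force: [-0.7, -0.3, -0.3]
grip_width: 0.047
grip_force: 0.0
```

Emit:
{"op": "apply_moves", "data": {
  "series": [
    [0.55,[0,0,0],0],
    [0.55,[0,0,0],0],
    [0.55,[0,0,0],0]
  ]
}}

```text
time_s: 8.73
ee_pos: [0.4622, -0.1159, 0.0419]
eef_rot: [0.053, 0.999, -0.0, 0.001]
ft_force: [0.3, -0.8, 0.2]
grip_width: 0.0469
grip_force: 0.0
```

```bash
python3 - <<'E'
from h import *
go((.458,-.114,.036),1.46)
E
```

```text
pos [ 0.4622 -0.1159  0.0419] phi 1.464 shift [0.0043 0.0014 0.0059] turn units 0.06 t 8.73 f [ 0.3 -0.8  0.2]
```

Emit:
{"op": "apply_moves", "data": {
  "series": [
    [0.55,[0.003,0.001,0.004],0],
    [0.55,[0,0,0],0],
    [0.55,[0,0,0],0]
  ]
}}

```text
time_s: 8.98
ee_pos: [0.4581, -0.1143, 0.0367]
eef_rot: [0.053, 0.999, -0.0, 0.0]
ft_force: [0.6, 0.1, -0.3]
grip_width: 0.0467
grip_force: 0.0
```

Emit:
{"op": "apply_moves", "data": {
  "series": [
    [0.05,[0,0,0],0],
    [0.05,[0,0,0],0],
    [0.05,[0,0,0],0],
    [0.05,[0,0,0],0],
    [0.05,[0,0,0],0]
  ]
}}

```text
time_s: 9.4
ee_pos: [0.4583, -0.1144, 0.0366]
eef_rot: [0.053, 0.999, -0.0, 0.0]
ft_force: [-0.4, -0.1, 1.3]
grip_width: 0.0121
grip_force: 58.4
```

Emit:
{"op": "apply_moves", "data": {
  "series": [
    [0.05,[0,0,-0.015],0],
    [0.05,[0,0,-0.035],0],
    [0.05,[0,0,-0.04],0],
    [0.05,[0,0,-0.03],0],
    [0.05,[0.0014,0.028,0],0]
  ]
}}

```text
time_s: 9.82
ee_pos: [0.4641, -0.0907, 0.1641]
eef_rot: [0.056, 0.998, -0.003, 0.007]
ft_force: [2.1, 0.0, 1.3]
grip_width: 0.0123
grip_force: 58.5
```

Emit:
{"op": "apply_moves", "data": {
  "series": [
    [0.05,[0.0014,0.028,0],0],
    [0.05,[0.0014,0.028,0],0],
    [0.05,[0.0014,0.028,0],0],
    [0.05,[0.0014,0.028,0],0],
    [0.05,[0.0014,0.028,0],0]
  ]
}}

```text
time_s: 10.23
ee_pos: [0.4674, 0.0549, 0.1562]
eef_rot: [0.053, 0.999, -0.0, -0.0]
ft_force: [0.3, 0.5, -0.2]
grip_width: 0.0122
grip_force: 58.5
```

Emit:
{"op": "apply_moves", "data": {
  "series": [
    [0.05,[0.0014,0.028,0],0],
    [0.05,[0,0,0],0],
    [0.05,[0,0,0.035],0],
    [0.05,[0,0,0.035],0],
    [0.05,[0,0,0.02],0]
  ]
}}

```text
time_s: 10.65
ee_pos: [0.4673, 0.0815, 0.0631]
eef_rot: [0.053, 0.999, -0.0, -0.002]
ft_force: [-0.6, -0.1, -2.0]
grip_width: 0.0118
grip_force: 58.6
```

Emit:
{"op": "apply_moves", "data": {
  "series": [
    [0.05,[0,0,0],0],
    [0.05,[0,0,0],0],
    [0.05,[0,0,0],0]
  ]
}}

```text
time_s: 10.9
ee_pos: [0.4702, 0.0814, 0.0677]
eef_rot: [0.053, 0.999, 0.0, 0.001]
ft_force: [1.1, -0.5, -0.6]
grip_width: 0.0122
grip_force: 58.6
```

```bash
python3 - <<'E'
from h import *
go((.4697,.0813,.0406),1.47)
E
```

```text
pos [0.4702 0.0814 0.0677] phi 1.464 shift [ 0.0005 -0.0001  0.0271] turn units -0.08 t 10.9 f [ 1.1 -0.5 -0.6]
```

Emit:
{"op": "apply_moves", "data": {
  "series": [
    [0.05,[0,0,0.01],0],
    [0.05,[0,0,0.009],0],
    [0.05,[0,0,0.004],0],
    [0.05,[0,0,0.002],0],
    [0.05,[0,0,0],0]
  ]
}}

```text
time_s: 11.32
ee_pos: [0.4689, 0.0816, 0.041]
eef_rot: [0.053, 0.999, -0.0, -0.0]
ft_force: [0.0, 0.1, -0.6]
grip_width: 0.0124
grip_force: 58.8
```

Emit:
{"op": "apply_moves", "data": {
  "series": [
    [0.05,[0,0,0],0],
    [0.05,[0,0,0],0]
  ]
}}

```text
time_s: 11.48
ee_pos: [0.4694, 0.0817, 0.0415]
eef_rot: [0.053, 0.999, 0.0, 0.0]
ft_force: [-0.1, -1.4, 0.0]
grip_width: 0.0122
grip_force: 58.8
```

Emit:
{"op": "apply_moves", "data": {
  "series": [
    [0.05,[0,0,0.001],0],
    [0.05,[0,0,0],0],
    [0.05,[0,0,0],0]
  ]
}}

```text
time_s: 11.73
ee_pos: [0.4695, 0.0817, 0.0406]
eef_rot: [0.053, 0.999, 0.0, 0.0]
ft_force: [0.6, 0.5, 0.7]
grip_width: 0.0118
grip_force: 58.8
```

Emit:
{"op": "apply_moves", "data": {
  "series": [
    [0.05,[0,0,0.0007],0],
    [0.05,[0,0,0],0],
    [0.05,[0,0,0],0]
  ]
}}

```text
time_s: 11.98
ee_pos: [0.4696, 0.0817, 0.0405]
eef_rot: [0.053, 0.999, 0.0, 0.001]
ft_force: [-1.4, -0.4, 5.9]
grip_width: 0.0118
grip_force: 59.0
```

Emit:
{"op": "apply_moves", "data": {
  "series": [
    [0.5,[0,0,0],0],
    [0.5,[0,0,0],0],
    [0.5,[0,0,0],0],
    [0.5,[0,0,0],0],
    [0.5,[0,0,-0.01],0]
  ]
}}

```text
time_s: 12.4
ee_pos: [0.467, 0.0816, 0.0474]
eef_rot: [0.053, 0.999, -0.0, -0.003]
ft_force: [-0.9, 0.6, -0.8]
grip_width: 0.0434
grip_force: 0.0
```

Emit:
{"op": "apply_moves", "data": {
  "series": [
    [0.5,[0,0,-0.03],0],
    [0.5,[0,0,-0.04],0],
    [0.5,[0,0,-0.04],0],
    [0.5,[0,0,-0.03],0],
    [0.5,[0,0,0],0]
  ]
}}

```text
time_s: 12.82
ee_pos: [0.4734, 0.0818, 0.1986]
eef_rot: [0.053, 0.999, 0.001, 0.007]
ft_force: [1.0, -0.4, 0.3]
grip_width: 0.0428
grip_force: 0.0
```

```bash
python3 - <<'E'
from h import *
np.set_printoptions(precision=4,suppress=True)
go((.495,-.307,.24),2.21)
c=imaging.camera_params("wrist"); im=imaging.get_image("wrist"); cv2.imwrite("pics/w7.png",im)
m,b=blobs(im,(5,120,90),(22,255,255),(170,150,390,340),15); print(b); print([wonz(c,x[1],.03) for x in b])
t=imaging.get_image("top"); cv2.imwrite("pics/top1.png",t)
E
```

```text
pos [0.4734 0.0818 0.1986] phi 1.464 shift [-0.0628 -0.3843 -0.0414] turn units -9.32 t 12.82 f [ 1.  -0.4  0.3]
[(np.int32(194), array([278.1, 189.8]), [271, 179, 15, 25]), (np.int32(108), array([278.4, 239.2]), [272, 234, 13, 12]), (np.int32(143), array([278.3, 253.1]), [272, 246, 14, 19])]
[array([0.4697, 0.0807, 0.03  ]), array([0.5191, 0.0756, 0.03  ]), array([0.534 , 0.0739, 0.03  ])]
```

The cell stands at (0.470, 0.081) and the twin at (0.53, 0.074). Now the lid: turn, then travel to above the handle.

Emit:
{"op": "apply_moves", "data": {
  "series": [
    [0.6,[0,0,-0.008],-0.95],
    [0.6,[0,0,-0.008],-0.95],
    [0.6,[0,0,-0.008],-0.95],
    [0.6,[0,0,-0.008],-0.95],
    [0.6,[0,0,-0.008],-0.95]
  ]
}}

```text
time_s: 13.33
ee_pos: [0.4679, 0.0816, 0.2277]
eef_rot: [-0.138, 0.99, 0.0, -0.002]
ft_force: [-0.1, -0.8, 0.1]
grip_width: 0.0515
grip_force: 0.0
```

Emit:
{"op": "apply_moves", "data": {
  "series": [
    [0.6,[0,0,0],-0.95],
    [0.6,[0,0,0],-0.95],
    [0.6,[0,0,0],-0.95],
    [0.6,[0,0,0],-0.95],
    [0.6,[0,0,0],-0.8]
  ]
}}

```text
time_s: 13.75
ee_pos: [0.4679, 0.0816, 0.2273]
eef_rot: [-0.317, 0.948, 0.001, -0.002]
ft_force: [-0.3, 0.4, -0.3]
grip_width: 0.0511
grip_force: 0.0
```

```bash
python3 - <<'E'
from h import *
np.set_printoptions(precision=4,suppress=True)
go((.495,-.308,.24),2.21)
ct=imaging.camera_params("top"); cs=imaging.camera_params("side")
F,e=tri(ct,(344,175.5),cs,(257.3,154.1)); P,e2=tri(ct,(331.3,194.5),cs,(263.8,185.2)); print("flag",F,e,"ptr",P,e2)
t=cv2.imread("pics/top1.png")
for y in (-.937,-.92):
    bx=np.array([np.cos(y),np.sin(y)]); H=np.array([.5327,-.3623])+.072*bx; 
    for X in (F,P): d=(X[:2]-H)@bx; print(y,"x",d,"z",X[2]-.08,"ang",np.arctan2(X[2]-.08,-d),"r",np.hypot(d,X[2]-.08))
# orange cells in top view
print([(x[1],onz(ct,x[1],.05)) for x in blobs(t,(3,60,80),(20,255,255),(190,205,228,250),3)[1]])
E
```

```text
pos [0.4679 0.0816 0.2273] phi 2.216 shift [ 0.2126 -0.3276 -0.0127] turn units 0.07 t 13.75 f [-0.3  0.4 -0.3]
flag [ 0.6155 -0.2729  0.1636] 0.002640304942644507 ptr [ 0.5867 -0.2526  0.0795] 0.0021597154830585515
-0.937 x -0.09504514689445956 z 0.08362820999178187 ang 0.7215865431449199 r 0.1265988051073902
-0.937 x -0.12837942217386528 z -0.0004770904718472829 ang -0.003716236352326343 r 0.12838030866536293
-0.92 x -0.09300788192926272 z 0.08362820999178187 ang 0.7323463182515817 r 0.12507655098937306
-0.92 x -0.1265277103473879 z -0.0004770904718472829 ang -0.0037706223364767396 r 0.12652860981244843
[(array([206.5, 218.5]), array([0.5269, 0.0716, 0.05  ])), (array([203.7, 240.9]), array([0.4682, 0.0775, 0.05  ]))]
```

Emit:
{"op": "apply_moves", "data": {
  "series": [
    [0.6,[0.0177,-0.0273,0],0],
    [0.6,[0.0177,-0.0273,0],0],
    [0.6,[0.0177,-0.0273,0],0],
    [0.6,[0.0177,-0.0273,0],0],
    [0.6,[0.0177,-0.0273,0],0]
  ]
}}

```text
time_s: 14.17
ee_pos: [0.4787, -0.0817, 0.2274]
eef_rot: [-0.315, 0.949, 0.001, -0.002]
ft_force: [0.8, 0.1, 0.7]
grip_width: 0.0509
grip_force: 0.0
```

Emit:
{"op": "apply_moves", "data": {
  "series": [
    [0.6,[0.0177,-0.0273,0],0],
    [0.6,[0.0177,-0.0273,0],0],
    [0.6,[0.0177,-0.0273,0],0],
    [0.6,[0.0177,-0.0273,0],0],
    [0.6,[0.0177,-0.0273,0],0]
  ]
}}

```text
time_s: 14.58
ee_pos: [0.4895, -0.244, 0.2272]
eef_rot: [-0.315, 0.949, 0.002, -0.001]
ft_force: [-0.5, -0.2, 0.7]
grip_width: 0.0512
grip_force: 0.0
```

Emit:
{"op": "apply_moves", "data": {
  "series": [
    [0.6,[0.0177,-0.0273,0],0],
    [0.6,[0.0177,-0.0273,0],0],
    [0.6,[0,0,0],0],
    [0.6,[0,0,0],0],
    [0.6,[0,0,0],0]
  ]
}}

```text
time_s: 15.0
ee_pos: [0.4942, -0.3071, 0.2277]
eef_rot: [-0.315, 0.949, 0.002, -0.001]
ft_force: [-0.0, 1.0, 0.1]
grip_width: 0.0511
grip_force: 0.0
```

```bash
python3 - <<'E'
from h import *
np.set_printoptions(precision=4,suppress=True)
go((.495,-.308,.123),2.21)
c=imaging.camera_params("wrist"); im=imaging.get_image("wrist"); cv2.imwrite("pics/w8.png",im); np.savez("w8.npz",**{k:c[k] for k in "KRt"})
E
```

```text
pos [ 0.4942 -0.3071  0.2277] phi 2.212 shift [-0.0001 -0.0012  0.1047] turn units 0.02 t 15.0 f [-0.   1.   0.1]
```

View pics/w8.png

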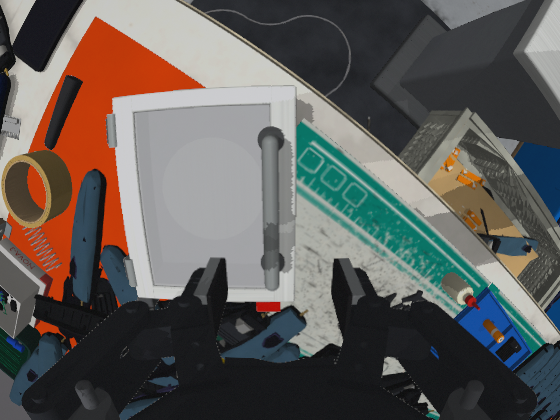

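```bash
python3 - <<'E'
from h import *
np.set_printoptions(precision=4,suppress=True)
c=dict(np.load("w8.npz")); s=status.read_state(); p=phi(s)
E=np.array([[-np.sin(p),np.cos(p)],[np.cos(p),np.sin(p)]])
for uv in ((269,135),(269.5,160),(271,220),(272,288)):
    X=wonz(c,uv,.125); print(X, "tool xy from tcp", E@(X[:2]-s["ee_pos"][:2]))
im=cv2.imread("pics/w8.png"); m,b=blobs(im,(0,170,110),(6,255,255),(240,295,300,318),10); print(b, [wonz(c,x[1],.08) for x in b])
E
```

```text
[ 0.4491 -0.3497  0.125 ] tool xy from tcp [ 0.062  -0.0072]
[ 0.4632 -0.3388  0.125 ] tool xy from tcp [ 0.0442 -0.007 ]
[ 0.4986 -0.3115  0.125 ] tool xy from tcp [-0.0004 -0.0063]
[ 0.545  -0.2766  0.125 ] tool xy from tcp [-0.0585 -0.0061]
[(np.int32(218), array([267.7, 306.1]), [256, 302, 25, 10])] [array([ 0.5864, -0.2524,  0.08  ])]
```

The bar is vertical in the image at u≈271 (rows 135-288), so it's aligned with the pads, and the TCP is 7 mm off in tool y. I'll correct that and descend.

Emit:
{"op": "apply_moves", "data": {
  "series": [
    [0.6,[0.001,-0.007,0.02],0],
    [0.6,[0,0,0.03],0],
    [0.6,[0,0,0.025],0],
    [0.6,[0,0,0.015],0],
    [0.6,[0,0,0.01],0]
  ]
}}

```text
time_s: 15.47
ee_pos: [0.4972, -0.3114, 0.1267]
eef_rot: [-0.316, 0.949, 0.002, -0.001]
ft_force: [-0.5, 0.5, 0.4]
grip_width: 0.0511
grip_force: 0.0
```

Emit:
{"op": "apply_moves", "data": {
  "series": [
    [0.6,[0,0,0],0],
    [0.6,[0,0,0],0],
    [0.6,[0,0,0],0],
    [0.6,[0,0,0],0]
  ]
}}

```text
time_s: 15.8
ee_pos: [0.4995, -0.3146, 0.1318]
eef_rot: [-0.315, 0.949, -0.002, 0.001]
ft_force: [0.5, 1.0, 0.3]
grip_width: 0.0514
grip_force: 0.0
```

```bash
python3 - <<'E'
from h import *
go((.498,-.3125,.123),2.21)
E
```

```text
pos [ 0.4995 -0.3146  0.1318] phi 2.213 shift [-0.0001  0.0026  0.0088] turn units 0.03 t 15.8 f [0.5 1.  0.3]
```

Emit:
{"op": "apply_moves", "data": {
  "series": [
    [0.6,[0,0.001,0.004],0],
    [0.6,[0,0,0.003],0],
    [0.6,[0,0,0],0],
    [0.6,[0,0,0],0],
    [0.6,[0,0,0],0]
  ]
}}

```text
time_s: 16.22
ee_pos: [0.4977, -0.3134, 0.1225]
eef_rot: [-0.315, 0.949, 0.0, -0.0]
ft_force: [-0.8, 0.0, -0.7]
grip_width: 0.0516
grip_force: 0.0
```

Emit:
{"op": "apply_moves", "data": {
  "series": [
    [0.03,[0,0,0],0],
    [0.03,[0,0,0],0],
    [0.03,[0,0,0],0],
    [0.03,[0,0,0],0],
    [0.03,[0,0,0],0]
  ]
}}

```text
time_s: 16.63
ee_pos: [0.4971, -0.3124, 0.1227]
eef_rot: [-0.315, 0.949, 0.001, -0.0]
ft_force: [-2.8, 3.3, 3.2]
grip_width: 0.0098
grip_force: 58.4
```

```bash
python3 - <<'E'
from h import *
go((.498,-.3125,.123),2.21); s=status.read_state(); print(s["grip_width"],s["grip_force"],s["wrist_torque"])
E
```

```text
pos [ 0.4971 -0.3124  0.1227] phi 2.213 shift [-0.0007 -0.0006 -0.0003] turn units 0.03 t 16.63 f [-2.8  3.3  3.2]
0.00979442929728066 58.429720401763916 [0.67492422 0.59531873 0.05756426]
```

Bar gripped. I'll raise along the arc to about 0.5 rad.

Emit:
{"op": "apply_moves", "data": {
  "series": [
    [0.03,[0,-0.0024,-0.0067],0],
    [0.03,[0,-0.0028,-0.0066],0],
    [0.03,[0,-0.0031,-0.0064],0],
    [0.03,[0,-0.0034,-0.0063],0],
    [0.03,[0,-0.0038,-0.006],0]
  ]
}}

```text
time_s: 17.05
ee_pos: [0.5053, -0.3234, 0.1534]
eef_rot: [-0.316, 0.949, 0.004, -0.001]
ft_force: [-4.7, 6.9, -3.8]
grip_width: 0.0095
grip_force: 58.3
```

Emit:
{"op": "apply_moves", "data": {
  "series": [
    [0.03,[0,-0.0039,-0.0059],0],
    [0.03,[0,-0.0043,-0.0057],0],
    [0.03,[0,-0.0046,-0.0055],0],
    [0.03,[0,-0.0048,-0.0052],0],
    [0.03,[0,-0.0051,-0.005],0]
  ]
}}

```text
time_s: 17.47
ee_pos: [0.5182, -0.3403, 0.1815]
eef_rot: [-0.316, 0.949, 0.005, -0.002]
ft_force: [-6.5, 9.1, -0.1]
grip_width: 0.0098
grip_force: 58.3
```

```bash
cat >> h.py <<'E'
def lidcheck(n):
    s=status.read_state(); d=s["ee_pos"]-[.4971,-.3124,.1227]; dx=np.hypot(d[0],d[1]); 
    th=np.linspace(0,1.2,2401); D=np.array([.135*(1-np.cos(th))+.045*np.sin(th),.135*np.sin(th)-.045*(1-np.cos(th))])
    e=np.hypot(D[0]-dx,D[1]-d[2]); i=e.argmin(); print("lid est",th[i],"off arc",e[i],"f",s["ft_force"],"grip",s["grip_force"],s["grip_width"],"t",s["time_s"],"qd",np.abs(s["joint_vel"]).max())
    ct=imaging.camera_params("top"); cs=imaging.camera_params("side"); t=imaging.get_image("top"); q=imaging.get_image("side")
    cv2.imwrite(f"pics/t{n}.png",t); cv2.imwrite(f"pics/s{n}.png",q)
    print("yel",blobs(t,(20,110,110),(35,255,255),(325,155,375,205))[1],blobs(q,(20,110,110),(35,255,255),(240,140,280,175))[1])
    print("red",blobs(t,(0,120,120),(10,255,255),(322,160,362,205))[1],blobs(q,(0,120,100),(6,255,255),(240,140,280,192))[1])
E
python3 -c "
from h import *
np.set_printoptions(precision=4,suppress=True)
lidcheck(1)"
```

```text
lid est 0.482 off arc 0.0018031831642968126 f [-6.4579  9.1246 -0.1492] grip 58.311336636543274 0.009811580109106374 t 17.4667 qd 0.30883403049296976
yel [(np.int32(64), array([344. , 175.5]), [338, 171, 12, 10])] [(np.int32(37), array([257.3, 154.1]), [255, 150, 6, 9])]
red [(np.int32(12), array([355.7, 161.2]), [354, 160, 5, 4]), (np.int32(8), array([357.5, 166.5]), [355, 165, 6, 4]), (np.int32(49), array([355.8, 173.9]), [350, 169, 12, 10]), (np.int32(23), array([339.1, 186.8]), [336, 184, 7, 6])] [(np.int32(13), array([263.2, 163.2]), [261, 162, 5, 3]), (np.int32(13), array([241.7, 186. ]), [240, 185, 5, 3]), (np.int32(15), array([248.5, 186. ]), [246, 184, 5, 5]), (np.int32(9), array([245.3, 190.7]), [243, 190, 6, 2])]
```

Emit:
{"op": "apply_moves", "data": {
  "series": [
    [0.03,[0,-0.0054,-0.0047],0],
    [0.03,[0,-0.0056,-0.0045],0],
    [0.03,[0,-0.0058,-0.0041],0],
    [0.03,[0,-0.006,-0.0039],0],
    [0.03,[0,-0.0024,-0.0014],0]
  ]
}}

```text
time_s: 17.98
ee_pos: [0.5337, -0.3607, 0.2027]
eef_rot: [-0.316, 0.949, 0.004, -0.001]
ft_force: [-9.3, 11.1, 5.6]
grip_width: 0.0104
grip_force: 59.1
```

Emit:
{"op": "apply_moves", "data": {
  "series": [
    [0.03,[0,0,0],0],
    [0.03,[0,0,0],0],
    [0.03,[0,0,0],0],
    [0.03,[0,0,0],0],
    [0.03,[0,0,0],0]
  ]
}}

```text
time_s: 18.4
ee_pos: [0.5335, -0.3604, 0.2025]
eef_rot: [-0.316, 0.949, 0.004, -0.001]
ft_force: [-8.9, 11.5, 6.7]
grip_width: 0.01
grip_force: 59.2
```

```bash
python3 -c "
from h import *
np.set_printoptions(precision=4,suppress=True)
lidcheck(2)
ct=imaging.camera_params('top'); cs=imaging.camera_params('side')
y=-.93; b=np.array([np.cos(y),np.sin(y)]); a=np.array([-np.sin(y),np.cos(y)]); H=np.array([.5327,-.3623])+.072*b
for th in (.62,.66,.7,.74,.78):
    for off in (.1065,.119):
        X=np.r_[H-.13*np.cos(th)*b+off*a,.08+.13*np.sin(th)]; print(th,off,proj(ct,X),proj(cs,X))
"
```

```text
lid est 0.7095 off arc 0.003191208499408655 f [-8.8586 11.4594  6.6552] grip 59.24469351768494 0.01002215042302151 t 18.4 qd 0.002378367333674536
yel [(np.int32(64), array([344.1, 175.3]), [338, 171, 13, 10])] [(np.int32(32), array([257. , 153.9]), [255, 150, 5, 9])]
red [(np.int32(12), array([355.7, 161.2]), [354, 160, 5, 4]), (np.int32(7), array([357.7, 166.3]), [355, 165, 6, 4]), (np.int32(77), array([352.1, 176.4]), [343, 169, 19, 15])] [(np.int32(7), array([262. , 154.3]), [261, 153, 3, 4]), (np.int32(13), array([241.7, 186. ]), [240, 185, 5, 3]), (np.int32(15), array([248.7, 185.9]), [247, 184, 4, 5]), (np.int32(7), array([245.9, 190.7]), [244, 190, 5, 2])]
0.62 0.1065 [343.1654 184.0015] [262.6289 157.5069]
0.62 0.119 [339.9566 179.8822] [258.4825 157.9433]
0.66 0.1065 [344.474  182.8896] [262.2659 155.7727]
0.66 0.119 [341.2506 178.7551] [258.1212 156.204 ]
0.7 0.1065 [345.8391 181.7389] [261.8826 154.0664]
0.7 0.119 [342.6014 177.5898] [257.74   154.4925]
0.74 0.1065 [347.2584 180.5513] [261.4799 152.3911]
0.74 0.119 [344.0066 176.3882] [257.3399 152.8121]
0.78 0.1065 [348.7295 179.3288] [261.0586 150.7501]
0.78 0.119 [345.4641 175.1522] [256.9215 151.1661]
```

Pointer and flag nearly agree: the side rows are 154.3 and 154.0, and the top view suggests the flag is about 0.02-0.04 rad higher. I'll nudge up by about 0.025 rad.

Emit:
{"op": "apply_moves", "data": {
  "series": [
    [0.03,[0,-0.0015,-0.001],0],
    [0.03,[0,-0.0016,-0.001],0],
    [0.03,[0,0,0],0],
    [0.03,[0,0,0],0],
    [0.03,[0,0,0],0]
  ]
}}

```text
time_s: 18.92
ee_pos: [0.5358, -0.3635, 0.2052]
eef_rot: [-0.316, 0.949, 0.003, -0.001]
ft_force: [-8.0, 10.7, 7.3]
grip_width: 0.01
grip_force: 58.8
```

```bash
python3 -c "
from h import *
np.set_printoptions(precision=4,suppress=True)
lidcheck(3)
t=cv2.imread('pics/t3.png'); q=cv2.imread('pics/s3.png'); o=cv2.imread('pics/top0.png')
for im,(x0,y0,x1,y1),nm in ((t,(334,168,360,190),'top'),(q,(250,146,270,164),'side')):
    h=cv2.cvtColor(im,40)[y0:y1,x0:x1]; H,S,V=[h[...,i].astype(int) for i in range(3)]
    ch=np.where((S>90)&(V>90)&(H>=20)&(H<=35),'Y',np.where((S>110)&(V>90)&((H<=7)|(H>=172)),'R','.'))
    print(nm,x0,y0); print('\n'.join(''.join(r) for r in ch))
"
```

```text
lid est 0.741 off arc 0.003568925080609071 f [-8.0092 10.74    7.3376] grip 58.80672991275787 0.010045866185327051 t 18.9167 qd 0.00171664190711748
yel [(np.int32(66), array([344. , 175.3]), [338, 171, 13, 10])] [(np.int32(33), array([257.2, 153.5]), [255, 150, 6, 8])]
red [(np.int32(13), array([355.5, 161.2]), [354, 160, 5, 4]), (np.int32(7), array([357.7, 166.3]), [355, 165, 6, 4]), (np.int32(72), array([352.7, 175.9]), [344, 169, 18, 14])] [(np.int32(13), array([241.7, 186. ]), [240, 185, 5, 3]), (np.int32(14), array([248.7, 185.8]), [247, 184, 4, 5]), (np.int32(10), array([245.5, 190.6]), [243, 190, 6, 2])]
top 334 168
....................RRR...
...................RR.....
.............Y...........R
............YYY........RRR
..........YYYYYY......RRRR
........YYYYYYYY.....RRRRR
.......YYYYYYYYYY..RRRRRRR
......YYYYYYYYYY.....RRR..
.....YYYYYYYYY.......R....
....YYYYYYYYY..RR.........
...YYYYYYYY..RRRRRR.......
....YYYYYY..RRRRRR........
.....YYY..RRRRRRR.........
..........RRRRR...........
...........RRR............
..........................
..........................
..........................
..........................
..........................
..........................
..........................
side 250 146
....................
....................
....................
....................
......YYYY..........
......YYYY..........
.....YYYYY..RR......
.....YYYYYY.R.......
.....YYYYYY.R.......
.....YYYYY..........
.....YYYYY..........
.....YYYY...........
......Y.............
....................
....................
....................
....................
....................
```

In the top view the offset from pointer to flag is (-3.5,-4.3) px, against (-3.2,-4.2) expected when aligned. The side rows agree too. I'll hold and hand in.

Emit:
{"op": "apply_moves", "data": {
  "series": [
    [0.03,[0,0,0],0],
    [0.03,[0,0,0],0],
    [0.03,[0,0,0],0],
    [0.03,[0,0,0],0],
    [0.03,[0,0,0],0]
  ]
}}

```text
time_s: 19.43
ee_pos: [0.5358, -0.3635, 0.2052]
eef_rot: [-0.316, 0.949, 0.003, -0.001]
ft_force: [-7.6, 10.1, 7.6]
grip_width: 0.0096
grip_force: 58.8
```

```bash
python3 -c "
from h import *
s=status.read_state(); print(s['ee_pos'],s['grip_force'])
print(manip.sign_off())"
```

```text
[ 0.53576577 -0.36345057  0.2051675 ] 58.80404233932495
the job is handed in; nothing more can be done
None
```

I handed the job in at 19.4 s, verdict not returned: by the cameras, comb and cell are each with their twin in the tray, and the lid is held by its bar with the pointer level with the yellow mark (about 0.74 rad).

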